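# Draw out the solvent bottle and take off its push-and-turn cap

## Task

Pull the little bottle carriage out from under the low roof by its upright post, until it is right against the stop at the end of its track. Then press down the safety cap of the amber bottle on it, twist the cap about a quarter turn counterclockwise (seen from above) while it is down, and lift it off. Finish still holding the cap in the gripper, level and still, straight above the bottle and about a hand's width clear of it, with the carriage still out at the stop and the other things left where they are.

Things in the scene. Friction and masses are not known exactly. Their poses are not given: they have to be found in the camera images.
- dock: Bottle dock fixed to the table: a plywood base 100 mm wide (its x) and 350 mm long (its y, from -185 to +165 mm); origin on the table top, z up. A carriage runs along the middle of the base between two low guides (24 mm high), from under a roof at the +y end toward the -y end, where a 24 mm high stop bar ends its travel.
- roof (a point): Centre of the top of the dock's plywood roof, 142 mm above the table; axes are the dock's. The roof is 12 mm thick, 104 mm wide in x and covers the dock's y from +33 to +167 mm (134 mm), on four corner posts (10 x 16 mm) and a back wall. With the carriage in, the bottle and its cap are under it, the cap 10 mm below.
- carriage (a joint): How far the carriage is drawn out along the dock's -y direction, m: 0 is fully in (bottle under the roof), 0.140 is hard against the stop. It slides with about 1.5 N friction plus slight damping and stays where it is left. The bottle is clamped to it in a black cup and neither turns nor lifts.
- handle (a point): Grip point on the axis of the carriage's upright round aluminium post, 18 mm in diameter: 104 mm above the table and 15 mm below the post's top. The post stands on the carriage 95 mm ahead (dock's -y) of the bottle's axis, always outside the roof.
- mouth (a point): Centre of the rim of the bottle's neck, on the bottle's axis, 100 mm above the table; moves with the carriage; axes are the dock's. Amber bottle, body 56 mm in diameter, in a black cup 66 mm in diameter and 40 mm high; its shoulder tapers inward from 62 mm to 75 mm above the table, below the cap.
- cap_center (a point): Centre of the bottle's black round ribbed safety cap, 48 mm in diameter, 30 mm high (15 mm above and below this point), axis z upright, about 30 g. Locked on the bottle its lower edge is 90 mm and its top 120 mm above the table. To open: press down at least 5 mm and, while down, turn counterclockwise seen from above; free after 46 to 135 degrees of turn (80 is good), then it lifts straight off.
- cap: The same cap; origin on its axis, 3 mm above point cap_center. A loose part: two inner lugs are caught under two lugs of the neck (bayonet), and locked it turns only about 4 degrees either way unless pressed down. Its x axis is parallel to the dock's x while locked, so that the angle between them is the turn.
- pad (a joint): Travel of the sprung sealing pad in the bottle's mouth, on which the cap rests, m: 0 with the cap locked and not pressed, grows to 0.008 as the cap is pressed fully down onto the neck's rim, about -0.005 with the cap off. Its spring pushes the cap up with about 4 N at 0 and 8 N at 0.008.
- eraser: Bystander: pale worn eraser block 22 x 52 x 13 mm lying on the dock's roof; origin at the centre of its underside.
- ink_bottle: Bystander: small ink bottle, 35 mm in diameter and 81 mm high, standing beyond the dock's stop end; origin at the centre of its underside. Not the bottle to open.
- jar: Bystander: clear jar with a round lid, 62 mm in diameter, 86 mm high, on the wooden board behind; origin at the centre of its underside.
- tape: Bystander: roll of masking tape, 96 mm in diameter, 25 mm high, lying on the wooden board behind; origin at the centre of its underside.
- tube_a: Bystander: paint tube 46 x 132 x 28 mm lying on the table's left part; origin at the centre of its underside.
- tube_b: Bystander: paint tube 60 x 141 x 32 mm lying on the table's right part; origin at the centre of its underside.
- open_tin: Bystander: open empty tin, 74 mm in diameter, 100 mm high, at the left; origin at the centre of its underside.

How it is judged (in metres and radians):
On the way, in this order (a step that is already met when the one before it is completed fails the run):
1. the carriage is drawn out to its stop (within 8 mm) with the cap still locked on (value of joint carriage above 0.132 m and angle between the x axis of cap_center and the x axis of mouth, either way round below 0.3 rad and z of cap_center in the frame of mouth below 0.012 m), for 0.2 s.
2. the cap is pressed down at least 4.5 mm (value of joint pad above 0.0045 m and contact force between the fingers and cap above 1 N), for 0.05 s.
3. the cap is twisted at least 43 degrees, still on the neck (angle between the x axis of cap_center and the x axis of mouth, either way round above 0.75 rad and z of cap_center in the frame of mouth below 0.02 m), for 0.05 s.
At the end, for the whole second after the job is handed in: The carriage is still drawn out (at least 130 of its 140 mm); the cap is held by the fingers, at rest and upright within 15 degrees, touching nothing of the dock or bottle, its centre 45 to 200 mm above the neck's rim and within 30 mm of the bottle's axis (value of joint carriage above 0.13 m and z of cap_center in the frame of mouth between 0.045 and 0.2 m and horizontal distance between cap_center and mouth below 0.03 m and angle between cap_center's own z axis and vertical below 0.26 rad and linear speed of cap below 0.03 m/s and contact force between the fingers and cap above 1 N and contact force between cap and dock below 0.1 N); the arm keeps its last pose, push and grip.
It fails at once if a bystander (eraser, ink bottle, jar, tape, tubes, tin) is moved more than 30 mm (distance of any of eraser, ink_bottle, jar, tape, tube_a, tube_b, open_tin from where it was at the start of the episode above 0.03 m).
It also fails if it takes over 58 s, if anything falls off the work surface, if the arm or the gripper's body presses on something with over 40 N, if the wrist force passes 120 N, or if a joint passes its speed limit or range.

## Robot

A 6-joint arm with a two-finger parallel gripper is mounted at the origin on a cart in front of the work surface, level with it; the furniture and walls round the work are solid. World frame = base frame: x ahead of the robot, y to its left, z up, the work surface at z = 0. Lengths are in m, angles in degrees, forces in N, time in s.
With the tool pointing down it reaches from about 0.375 to 0.925 m from the base axis. Payload 5.7 kg.
Tool frame: the origin (TCP) lies at the very end of the fingers, on their centre line; the grasp point (between the pads) lies grip_point_offset behind it (grip_point_offset is the distance from the TCP to the grasp point, in m); z points along the fingers, y is the line along which they close (so a half turn about z gives the same grasp; the last joint's range is limited). The gripper opens to 88 mm and grips with 3 to 60 N. Pads are 20 mm wide; open, the fingers measure 115 mm over their backs; the gripper's body (75 mm by 178 mm) begins 61 mm behind the grasp point.
Start: joints at [-73.459, 20.558, 86.54, -0, 72.909, -6.595], TCP at [0.236, -0.552, 0.223] pointing down, gripper open.
Joint ranges: [-170.27, 170.27], [-57.76, 135], [12.27, 136.19], [-55.21, 235.2], [11.17, 155.16], [-170.74, 170.74]. Speed limits (degrees/s): [136.94, 136.94, 180, 180, 180, 180].

## Interface

Orientations are given as a 3x3 rotation matrix whose columns are the frame's x, y, z axes.
In Python, from rig import * gives the robot as it stands. Calls block until the motion is done:
- reach(position, orientation): joint-space move of the TCP to a pose.
- servo_line(position, rotation=None, v=0.15, guard=None): straight line of the TCP; rotation=None keeps the orientation; v is the mean speed in m/s. With guard (N) it stops when the force on the tool has changed by that much, and returns True; else False.
- set_joints(angles): joint-space move.
- gripper_to(opening, force=None): finger opening in m; force is the grip in N (None keeps the last); returns when the fingers have stopped.
- dwell(seconds).
- inverse_kinematics(position, orientation): joint angles nearest the present ones, or None.
- read_state(): the state.
- capture(name): name is "scene" or "top" or "wrist"; returns a dict with "img" (420x560x3 uint8, red, green, blue), "mtx" (3x3 intrinsics, pixels), "camera_from_world" (4x4, takes a point from world to camera coordinates). Camera axes: x right, y up, looking along -z (the intrinsics and any distortion apply to the point x, -y, -z); pixel columns grow to the right and rows downward; lengths in m; the calibration is good to about 2 mm. A picture is of the moment at which its call begins. There is no depth.
A pose or a line that the arm cannot do raises PlanningError and nothing moves.
- hand_in(): hands the job in; it is judged then, once.
The state is a dict: "time_s": time; "joint_pos": joint angles; "dq": joint speeds; "joint_efforts": joint torques, N m; "position": TCP position; "eef_rot": TCP orientation; "wrist_force": force on the tool from outside, world axes, zero at the start; "torque": the same for the moment, N m; "gripper_width": finger opening in m; "finger_force": force on a finger pad.
Only numpy, scipy, OpenCV 4.12 (cv2) and the standard library are available. Lean on these libraries where they do the work, as an engineer would, in place of code of your own. Each camera call takes 0.05 s, during which the arm holds its last target. There are 200 camera calls.

## Working session

There is one attempt and no reset: what is moved stays moved. The work goes in short steps, each a Python script; the robot and the scene stay as the last script left them, time stands still between calls to the robot, and variables do not carry over. Pictures are saved under pics/ and viewed, at most 10 in all, crops included, and the job is handed in when it is done.

```bash
mkdir -p pics; ls; python3 - <<'E'
from rig import *
import cv2,numpy as np
s=read_state();print(s['time_s'],s['position'],s['gripper_width']); 
try: print(grip_point_offset)
except Exception as e: print(e)
for n in ['scene','top']:
    c=capture(n);cv2.imwrite(f'pics/{n}0.png',c['img'][:,:,::-1]);np.savez(f'pics/{n}0.npz',**c)
    print(n,c.keys(),c['mtx'],np.linalg.inv(c['camera_from_world']))
E
```

```text
pics
0.0 [ 0.23554284 -0.55111696  0.22183453] 0.08787772196244079
0.0187
scene dict_keys(['img', 'mtx', 'camera_from_world']) [[445.96309114   0.         281.03852453]
 [  0.         445.96309114 209.49163396]
 [  0.           0.           1.        ]] [[-0.79322159  0.24280403 -0.55843148 -0.33250881]
 [-0.60868694 -0.34223144  0.71580573  1.14903159]
 [-0.01731229  0.90770251  0.41925701  0.76709664]
 [ 0.          0.          0.          1.        ]]
top dict_keys(['img', 'mtx', 'camera_from_world']) [[469.67191682   0.         270.59455287]
 [  0.         469.67191682 205.44137225]
 [  0.           0.           1.        ]] [[-0.00631421  0.97449799 -0.22430736  0.23845482]
 [-0.99997568 -0.005489    0.00430231  0.00488555]
 [ 0.00296137  0.22432907  0.97450895  1.57393392]
 [ 0.          0.          0.          1.        ]]
```

View pics/scene0.png

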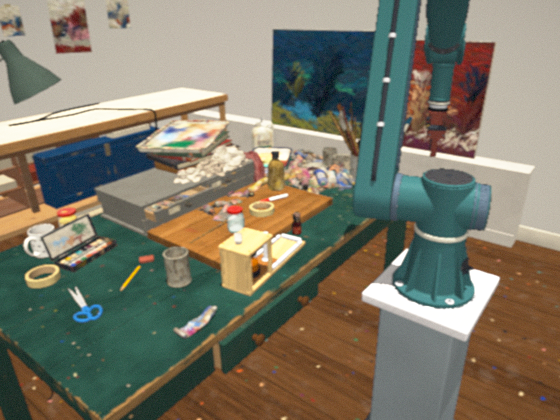

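View pics/top0.png

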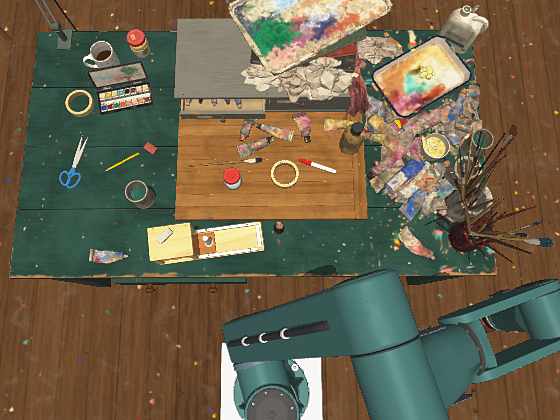

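The top view shows the dock with its roof at px (147–192, 223–262) and its stop end near (262, 237). The post top is near (208, 239) and the ink bottle at (278, 228). I'll enlarge this area.

```bash
python3 - <<'E'
import cv2
a=cv2.imread('pics/top0.png')[210:275,135:295]
cv2.imwrite('pics/c1.png',cv2.resize(a,None,fx=5,fy=5,interpolation=cv2.INTER_CUBIC))
E
```

```text
(no output)
```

View pics/c1.png

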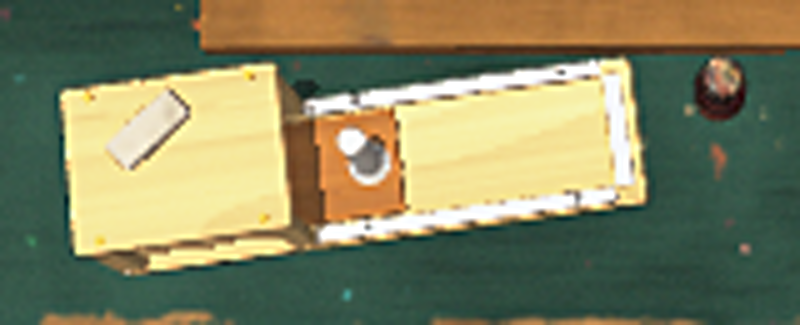

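The crop shows roof-top corners at crop px (61,91), (275,65), (291,232) and (77,256), and the post-top disc at about (350,140). The base's stop-end corners are at about (629,59) and (645,203), and the ink bottle is at (722,75).

```bash
cat > h.py <<'E'
import numpy as np,cv2
def ray(c,px,z):
    T=np.linalg.inv(c['camera_from_world']);K=c['mtx']
    d=np.array([(px[0]-K[0,2])/K[0,0],-(px[1]-K[1,2])/K[1,1],-1.]);d=T[:3,:3]@d
    return T[:3,3]+d*(z-T[2,3])/d[2]
E
python3 - <<'E'
from h import *
c=dict(np.load('pics/top0.npz'))
f=lambda u,v,z:ray(c,(135+u/5,210+v/5),z)
P=[f(*p,.142) for p in [(61,91),(275,65),(291,232),(77,256)]]
for p in P:print(p.round(4))
print([np.linalg.norm(P[i]-P[(i+1)%4]).round(4) for i in range(4)])
ctr=np.mean(P,0);dy=(P[0]+P[3]-P[1]-P[2]);dy/=np.linalg.norm(dy);dx=(P[0]+P[1]-P[2]-P[3]);dx/=np.linalg.norm(dx)
print('roof',ctr,'dy',dy,'dx',dx,dx@dy)
print('base end corners',f(629,59,.012),f(645,203,.012))
print('pred', [ctr-dy*(.1+.185)+s*dx*.05 for s in(1,-1)])
h=f(350,140,.119);print('post',h,'in roof frame',(h-ctr)@dy,(h-ctr)@dx)
print('ink',f(722,75,.081))
E
```

```text
[0.498  0.3805 0.142 ]
[0.5136 0.2488 0.142 ]
[0.4099 0.2357 0.142 ]
[0.396  0.3654 0.142 ]
[np.float64(0.1326), np.float64(0.1046), np.float64(0.1305), np.float64(0.1031)]
roof [0.45436271 0.30759413 0.142     ] dy [-0.11192873  0.99371624  0.        ] dx [0.99075063 0.13569522 0.        ] 0.023949088815985592
base end corners [0.54133463 0.03150499 0.012     ] [0.44339281 0.02098263 0.012     ]
pred [array([0.53579992, 0.03116976, 0.142     ]), array([0.43672486, 0.01760024, 0.142     ])]
post [0.47000922 0.20427069 0.119     ] in roof frame -0.10442547428156286 0.001481298385577392
ink [ 0.51708426 -0.02974644  0.081     ]
```

```bash
cat >> h.py <<'E'
def R(a):  # tool down, closing axis at world angle a (deg)
    a=np.radians(a);y=np.array([np.cos(a),np.sin(a),0]);z=np.array([0,0,-1.]);return np.c_[np.cross(y,z),y,z]
E
python3 - <<'E'
from rig import *
from h import *
print(read_state()['eef_rot'].round(2) if hasattr(read_state()['eef_rot'],'round') else read_state()['eef_rot'])
for yaw in (7,187):
    for a in (yaw,yaw-45,yaw+45):
        q=inverse_kinematics([.46,.16,.1],R(a));print(a,None if q is None else np.round(q,1))
s=read_state();p=np.array(s['position']);p[2]=.32
servo_line(p)
reach([.47,.2,.28],R(187) if False else R(7))
c=capture('wrist');cv2.imwrite('pics/w0.png',c['img'][:,:,::-1]);np.savez('pics/w0.npz',**c)
print(np.linalg.inv(c['camera_from_world'])[:3,3],read_state()['time_s'],read_state()['joint_pos'])
E
```

```text
[[ 0.92  0.39 -0.  ]
 [ 0.39 -0.92  0.  ]
 [ 0.   -0.   -1.  ]]
7 [ 11.   20.4 108.2  -0.   51.5   4. ]
-38 [ 11.   20.4 108.2  -0.   51.5  49. ]
52 [ 11.   20.4 108.2  -0.   51.5 -41. ]
187 None
142 [  11.    20.4  108.2   -0.    51.5 -131. ]
232 [ 11.   20.4 108.2  -0.   51.5 139. ]
[0.46173294 0.2674589  0.44166576] 3.725 [ 1.52318834e+01  1.02537357e+01  9.26917713e+01 -1.04442343e-02
  7.70494816e+01  8.29839292e+00]
```

View pics/w0.png

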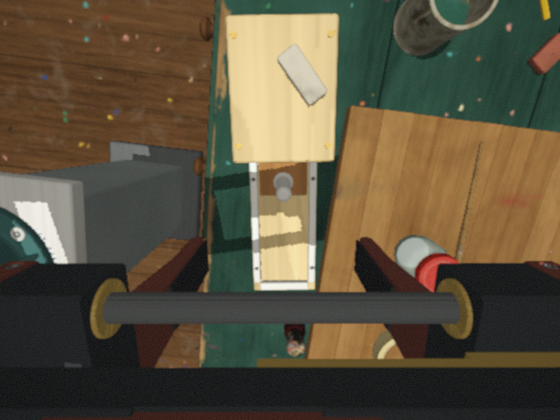

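The wrist view shows the roof corners at (227,16), (339,14), (335,162) and (233,161). The post's top is near (284,192) and its foot near (283,181). The rail's stop bar is at about v=285.

```bash
python3 - <<'E'
from h import *
c=dict(np.load('pics/w0.npz'))
P=[ray(c,p,.142) for p in [(227,16),(339,14),(335,162),(233,161)]]
for p in P:print(p.round(4))
ctr=np.mean(P,0);d=(P[0]+P[1]-P[2]-P[3]);d/=np.linalg.norm(d);x=P[1]+P[2]-P[0]-P[3]
print(ctr,d,x/np.linalg.norm(x),[np.linalg.norm(P[i]-P[(i+1)%4]).round(4) for i in range(4)])
print(ray(c,(284,192),.119),ray(c,(284,192),.104))
print('rails', [ray(c,p,.024) for p in [(249,163),(253,286),(317,163),(312,286)]])
a=c['img'][150:310,225:345,::-1];cv2.imwrite('pics/c2.png',cv2.resize(a,None,fx=3.7,fy=3.7,interpolation=cv2.INTER_CUBIC))
E
```

```text
[0.4004 0.3675 0.142 ]
[0.5011 0.3813 0.142 ]
[0.5196 0.2499 0.142 ]
[0.4161 0.2384 0.142 ]
[0.45928035 0.30926981 0.142     ] [-0.13040859  0.99146034  0.        ] [0.99234299 0.12351274 0.        ] [np.float64(0.1016), np.float64(0.1327), np.float64(0.1041), np.float64(0.13)]
[0.47246997 0.208608   0.119     ] [0.47296911 0.20587215 0.104     ]
rails [array([0.42098657, 0.22686108, 0.024     ]), array([0.44534152, 0.03475046, 0.024     ]), array([0.51713928, 0.23853429, 0.024     ]), array([0.53855092, 0.04603266, 0.024     ])]
```

View pics/c2.png

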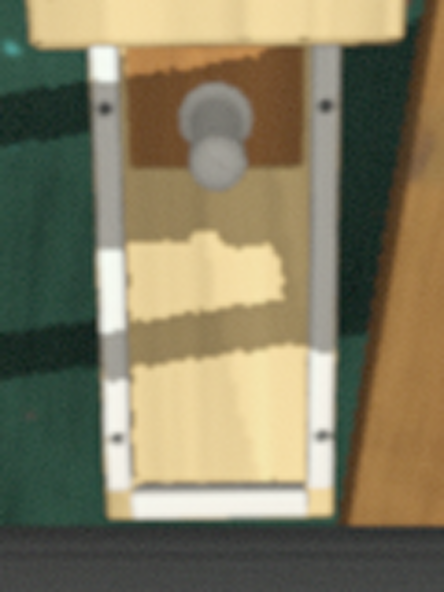

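```bash
python3 - <<'E'
from rig import *
from h import *
a=7.1;d=np.array([np.sin(np.radians(a)),-np.cos(np.radians(a)),0])
h=np.array([.472,.205,.0853])
servo_line(h+[0,0,.08],R(a))
print(servo_line(h,v=.08,guard=12))
gripper_to(0.0,15);s=read_state();print(s['time_s'],s['gripper_width'],s['finger_force'],s['wrist_force'],s['position'])
print(servo_line(h+d*.150,v=.05,guard=14))
s=read_state();print(s['time_s'],s['gripper_width'],s['wrist_force'],s['position'],np.linalg.norm((s['position']-h)[:2]))
dwell(.3);s=read_state();print(s['wrist_force'])
for n in ['wrist','top']:
  c=capture(n);cv2.imwrite(f'pics/{n}1.png',c['img'][:,:,::-1]);np.savez(f'pics/{n}1.npz',**c)
E
```

```text
False
6.8667 0.017428678887707806 14.999898080951652 [ 0.79075502 -0.73754328 -1.81501878] [0.47241421 0.20504952 0.0853086 ]
True
9.3417 0.01778796949240122 [-0.81889686  2.26555792  2.26956117] [0.49110277 0.06604279 0.08529512] 0.14026411436882935
[-1.3800471  -1.00406282  6.74228939]
```

View pics/wrist1.png

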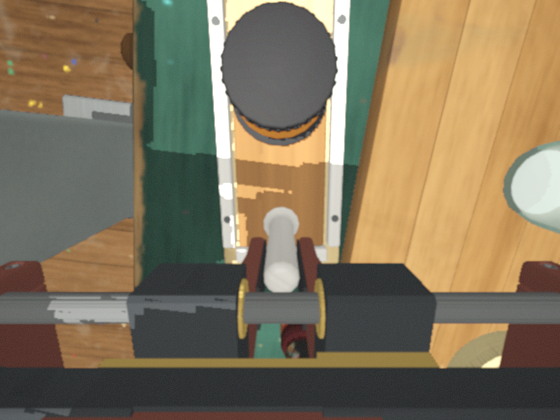

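The carriage stopped after 140 mm of pull. The view shows the cap's round top centred at about (279,66), roughly 115 px across, clear of the roof. I'll release the post, go up and take one look from above the cap.

```bash
python3 - <<'E'
from rig import *
from h import *
a=7.1;d=np.array([np.sin(np.radians(a)),-np.cos(np.radians(a)),0])
c=dict(np.load('pics/wrist1.npz'));m=ray(c,(279,66),.12);e=[ray(c,(279+k,66),.12) for k in(-57,57)]
p=np.array(read_state()['position']);b=p-d*.095
print('cap by camera',m,'dia',np.linalg.norm(e[1]-e[0]),'by post',b)
gripper_to(.088);servo_line(p+[0,0,.14],v=.2)
b[2]=p[2]+.14
servo_line(b-np.array([0,.0,0])+d*.06,v=.2)
c=capture('wrist');cv2.imwrite('pics/w2.png',c['img'][:,:,::-1]);np.savez('pics/w2.npz',**c)
g=c['img'].max(2);mask=(g<75).astype('uint8')*255
mask=cv2.morphologyEx(mask,cv2.MORPH_OPEN,np.ones((5,5)))
n,l,st,ce=cv2.connectedComponentsWithStats(mask)
for i in range(1,n):
    if st[i,4]>300: print(st[i],ce[i],ray(c,ce[i],.12))
print(read_state()['time_s'],read_state()['wrist_force'])
E
```

```text
cap by camera [0.47809598 0.16137018 0.12      ] dia 0.04560893818113196 by post [0.47933697 0.16034801 0.08526373]
[ 513    0   47   29 1134] [538.03439153  12.92328042] [0.6703192  0.29123865 0.12      ]
[ 255  118   53   56 2299] [281.32448891 145.92257503] [0.47824007 0.16213285 0.12      ]
[ 121  120   69  101 2221] [171.98244034 163.92075642] [0.38196518 0.13412709 0.12      ]
[  44  143   69   54 1869] [ 81.50508293 160.99143927] [0.30091288 0.12668027 0.12      ]
[  132   151   327   159 12355] [271.49421287 264.36398219] [0.4827497  0.04741736 0.12      ]
[320 157  15  68 637] [325.30141287 185.16483516] [0.522901   0.13209743 0.12      ]
[114 183  39  42 927] [131.60517799 204.02265372] [0.34560933 0.09211728 0.12      ]
[    0   207   560   213 43353] [212.69351602 368.99481005] [ 0.43312656 -0.08377009  0.12      ]
[ 92 225  28  23 325] [105.67692308 235.31076923] [0.32075728 0.05791079 0.12      ]
[  381   261   179    98 11129] [490.51765657 312.57570312] [0.71477661 0.02148759 0.12      ]
12.125 [-0.08784238  0.36752885 -0.69629215]
```

View pics/w2.png

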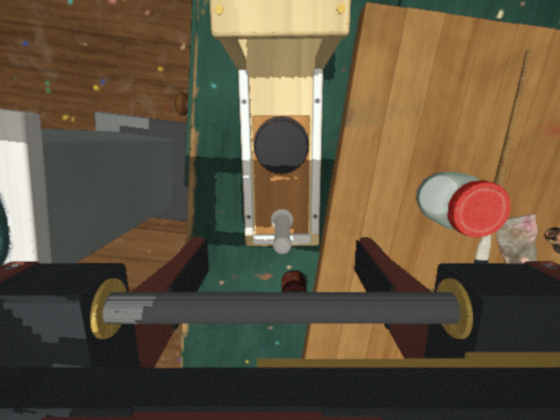

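The three cap estimates agree within 2 mm at about (0.4785, 0.161). Next I'll grasp, press and twist.

```bash
python3 - <<'E'
from rig import *
from h import *
a0=7.1-42
b=np.array([.4785,.1613,.108-.0187])
def show(t):
    s=read_state();print(t,round(s['time_s'],2),'F',np.round(s['wrist_force'],1),'M',np.round(s['torque'],2),'p',np.round(s['position'],4),'w',round(s['gripper_width'],4),np.round(s['finger_force'],1))
servo_line(b+[0,0,.09],R(a0),v=.12);show('above')
print(servo_line(b,v=.08,guard=10));show('down')
gripper_to(0,6);show('soft grip')
gripper_to(0,45);show('hard grip')
print(servo_line(b-[0,0,.0072],v=.02,guard=25));dwell(.2);show('pressed')
E
```

```text
above 13.01 F [-1.  -0.2 -1.1] M [-0.03  0.07 -0.07] p [0.4787 0.1607 0.1792] w 0.0878 0.0
False
down 14.28 F [-0.3  0.1  0.4] M [-0.02 -0.03 -0.01] p [0.4789 0.1614 0.0897] w 0.0881 0.0
soft grip 14.97 F [0.2 0.3 1.2] M [-0.02 -0.07 -0.01] p [0.4786 0.1613 0.0893] w 0.0481 6.0
hard grip 15.19 F [ 0.3 -0.9  0.3] M [-0.13 -0.12 -0.  ] p [0.4786 0.1613 0.0893] w 0.0476 45.0
False
pressed 15.9 F [-0.8 -1.4  6. ] M [-0.15  0.18  0.02] p [0.4786 0.1613 0.0823] w 0.0475 45.0
```

```bash
python3 - <<'E'
from rig import *
from h import *
def show(t):
    s=read_state();print(t,round(s['time_s'],2),'F',np.round(s['wrist_force'],1),'M',np.round(s['torque'],2),'p',np.round(s['position'],4),'w',round(s['gripper_width'],4),np.round(s['finger_force'],1))
q0=np.array(read_state()['joint_pos'],float)
for k in (14,28,42,56,70,84):
    q=q0.copy();q[5]-=k;set_joints(q);show(k)
dwell(.2);show('end')
c=capture('wrist');cv2.imwrite('pics/w3.png',c['img'][:,:,::-1])
E
```

```text
14 16.24 F [-0.6 -0.4  6.7] M [-0.06  0.04  0.07] p [0.4792 0.1615 0.0827] w 0.0474 45.0
28 16.58 F [-0.1 -1.2  7.9] M [-0.07  0.03  0.02] p [0.4794 0.1615 0.0827] w 0.0477 45.0
42 16.93 F [-0.2  0.5  6.3] M [-0.02 -0.04 -0.01] p [0.4793 0.1615 0.0827] w 0.0477 45.0
56 17.27 F [-0.7  0.4  7.7] M [-0.05  0.04  0.02] p [0.4791 0.1615 0.0827] w 0.0474 45.0
70 17.61 F [-1.4 -0.3  6.8] M [-0.    0.02  0.01] p [0.479  0.1615 0.0827] w 0.0475 45.0
84 17.95 F [-1.5 -0.4  6.6] M [-0.06  0.07  0.04] p [0.4788 0.1614 0.0826] w 0.0475 45.0
end 18.15 F [ 0.  -0.5  6.8] M [-0.05  0.1   0.04] p [0.4788 0.1614 0.0826] w 0.0479 45.0
```

View pics/w3.png

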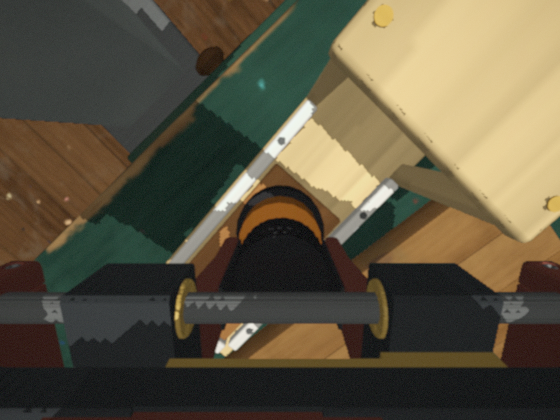

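The cap is between the pads at about (280,250), and the low torque says it turned with the gripper. I'll lift it straight up now.

```bash
python3 - <<'E'
from rig import *
from h import *
def show(t):
    s=read_state();print(t,round(s['time_s'],2),'F',np.round(s['wrist_force'],1),'p',np.round(s['position'],4),'w',round(s['gripper_width'],4),np.round(s['finger_force'],1))
p=np.array([.4786,.1613,.105])
print(servo_line(p,v=.03,guard=14));show('lift')
p[2]=.185
print(servo_line(p,v=.08,guard=10));dwell(.5);show('up')
for n in ['wrist','top','scene']:
  c=capture(n);cv2.imwrite(f'pics/{n}4.png',c['img'][:,:,::-1]);np.savez(f'pics/{n}4.npz',**c)
w=cv2.imread('pics/wrist4.png');s=cv2.imread('pics/scene4.png')[200:310,190:330]
s=cv2.resize(s,(534,420),interpolation=cv2.INTER_CUBIC)
cv2.imwrite('pics/m4.png',cv2.resize(np.hstack([w,s]),None,fx=.73,fy=.73,interpolation=cv2.INTER_AREA))
E
```

```text
False
lift 19.11 F [ 0.6 -0.4 -0.2] p [0.4784 0.1613 0.1048] w 0.0472 45.0
False
up 20.76 F [-0.1  0.4  0.3] p [0.4786 0.1613 0.1849] w 0.0473 45.0
```

View pics/m4.png

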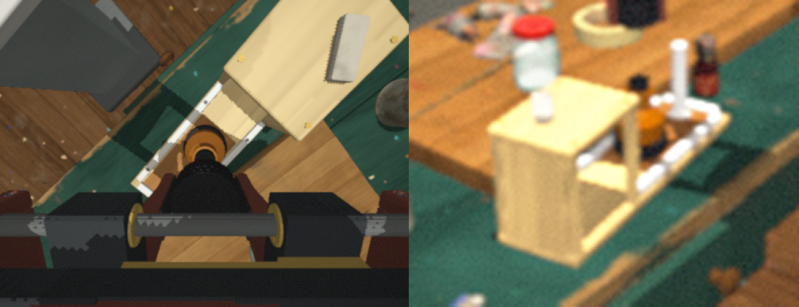

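The wrist view shows the cap held between the fingers, with the bottle's bare black neck and amber body below it. The scene view shows the carriage post at the stop end and the eraser, jar and ink bottle in place.

```bash
python3 -c "
from rig import *
print(hand_in())"
```

```text
the job is handed in; nothing more can be done
None
```

I handed the job in at about 21 s of robot time: the carriage is out at its stop and the cap is pressed, twisted and lifted off, held about 100 mm above the bottle's rim; the verdict wasn't shown.

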